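# Try brass ferrules on the gauge pin and sort them

## Task

Check the two brass ferrules on the upright steel gauge pin, one after the other: lower each over the pin as far as it goes without forcing it. Stand a ferrule that goes right down to the gauge's base upright in the square wooden tray, and one that stops on the pin's tapered tip upright in the round steel pan, putting each away before trying the next. Leave the other tools where they lie.

Things in the scene. Friction and masses are not known exactly. Their poses are not given: they have to be found in the camera images.
- ferrule_1: A brass ferrule, a plain tube 32 mm in outer diameter and 40 mm tall, about 200 g, upright at the start. Origin: centre of its underside; z up its axis. The two differ only in bore: one goes down the whole pin with 2 mm to spare all round, the other (14 mm) stops 8 mm down, on the tapered tip. Which is which is found by trying.
- ferrule_2: The other brass ferrule, a plain tube 32 mm in outer diameter and 40 mm tall, about 200 g, upright at the start. Origin: centre of its underside; z up its axis. The two differ only in bore: one goes down the whole pin with 2 mm to spare all round, the other (14 mm) stops 8 mm down, on the tapered tip. Which is which is found by trying.
- gauge: Fixed gauge: a dark steel base plate 80 x 80 x 12 mm with an upright steel pin in its middle, 16 mm in diameter and 45 mm tall, the last 10 mm tapering to a 6 mm flat tip. Origin: centre of the underside of the plate, on the pin's axis.
- pin_base (a point): Point on the pin's axis at the top face of the gauge's base plate (12 mm above the table), where a fitting ferrule's underside comes to rest.
- pin_tip (a point): Centre of the flat top of the gauge pin (57 mm above the table).
- tray: Fixed square dark-wood tray, 126 x 126 mm outside, 24 mm high, walls and floor 7 mm, for ferrules that fit. Origin: centre of its underside; x and y run along its sides.
- tray_in (a point): Centre of the wooden tray's inner floor (112 x 112 mm).
- pan: Fixed round steel pan, 132 mm outer diameter, 22 mm high, wall 4 mm, floor 5 mm, for ferrules that do not fit. Origin: centre of its underside.
- pan_in (a point): Centre of the pan's flat inner floor (124 mm in diameter).
- pliers: Bystander: small pliers with black grips lying flat, about 125 mm long and 14 mm high. Origin under the pivot, x towards the jaws.
- file: Bystander: needle file with a wooden handle lying flat, 175 mm long along x, 18 mm high. Origin under its middle.
- jar: Bystander: amber glass jar with steel cap, 48 mm in diameter, 50 mm tall. Origin: centre of its underside.
- block: Bystander: steel bench block 32 x 32 x 28 mm. Origin: centre of its underside.
- caliper: Bystander: steel caliper lying flat, 150 mm long along x, 10 mm high. Origin under its middle.
- saw: Bystander: jeweller's saw frame of steel bar with a wooden handle, lying flat far to the right, about 220 mm long along x, 22 mm high. Origin under the back bar.
Mind the look-alikes: they are no part of the job. What is shaped like the ferrule_2 but red is not meant.

How it is judged:
By the outcome, as a careful person would: the job done as asked, in the order asked, and still so for the second after the job is handed in, with the robot touching nothing.
It also fails if it takes over 61 s, if anything falls off the work surface, if the arm or the gripper's body presses on something with over 40 N, if the wrist force passes 120 N, or if a joint passes its speed limit or range.

## Robot

A 7-joint arm with a two-finger parallel gripper is mounted at the origin on the work surface. World frame = base frame: x ahead of the robot, y to its left, z up, the work surface at z = 0. Lengths are in mm, angles in rad, forces in N, time in s.
With the tool pointing down it reaches from about 425 to 925 mm from the base axis. Payload 6.8 kg.
Tool frame: the origin (TCP) lies on the mounting face of the last link; the fingertips stand 173 mm ahead of it and the grasp point (between the pads) lies 155 mm ahead of it; z points along the fingers, y is the line along which they close (so a half turn about z gives the same grasp; the last joint's range is limited). The gripper opens to 85 mm and grips with 20 to 120 N. Pads are 22 mm wide; open, the fingers measure 114 mm over their backs; the gripper's body (76 mm by 85 mm) begins 54 mm behind the grasp point. The pads swing forward as they close: fully open they stand 13 mm farther back than shut.
Start: joints at [1.031, 0.477, 0.022, 1.555, -0.011, 1.109, -0.083], TCP at [282.499, -613.056, 404.708] pointing down, gripper open.
Joint ranges: [-2.96, 2.96], [-0.34, 2.1], [-1.41, 1.46], [0.24, 2.44], [-1.37, 4.51], [0.17, 1.92], [-2.96, 2.96]. Speed limits (rad/s): [2.39, 2.39, 3.14, 3.14, 3.14, 3.14, 3.14].

## Interface

Orientations are given as a 3x3 rotation matrix whose columns are the frame's x, y, z axes.
In Python, from station import bot gives the robot as it stands.
- The arm moves only by the shell command python3 -m inch 'ROWS' [FORCE]. ROWS is JSON, a list of rows, each an object with "rot": the turn, a rotation vector about the world's x, y, z as a fraction of full scale, a list of three; "translation": the shift along the world's x, y, z as a fraction of full scale, a list of three; "gripper": the opening, from 0 (shut) to 1 (fully open). In form: [{"rot": [ax, ay, az], "translation": [tx, ty, tz], "gripper": gripper}, ...]. A call has 1 to 20 rows; each row shifts and turns the commanded pose from where the row before left it; what a row does not reach is not made up. Full scale, the value 1, is 0.05 m for a shift and 6 degrees for a turn. A row lasts 1/10 s, in which the tool goes at most 50 mm and 8.59 degrees, less where a joint would pass 70% of its speed; a pose out of reach is approached as far as the arm can. A call with a number of a shift or a turn outside -1 to 1 is refused whole. A call with a gripper value outside its range is refused whole. The fingers move at their own pace and stop on an object; FORCE is the grip in N (left out, the last holds). Time passes only in rows, so rows that do not move let the fingers close. It gives the time, the measured TCP pose, the force, the opening and the grip force at its end, in the units of the state.
- bot.get_obs(): the state, without advancing time (a new reading comes with each control period).
- bot.read_camera(name): name is "side" or "top" or "wrist"; returns (picture, depth): 384x512x3 uint8, red, green, blue; 384x512 float32, mm along the optical axis (not along the pixel's ray), 0 where there is no reading.
- bot.camera_model(name): a dict with "mtx" (3x3 intrinsics, pixels), "xyz" and "attitude" of the camera in the world. Camera axes: x right, y up, looking along -z (the intrinsics and any distortion apply to the point x, -y, -z); pixel columns grow to the right and rows downward; lengths in mm; the calibration is good to about 2 mm. A picture is of the moment at which its call begins: read the wrist's pose just before it. camera_model takes no time and is no camera call; for the wrist camera it gives the pose at the moment of the call.
- bot.finish_job(): hands the job in; it is judged then, once.
The state is a dict: "clock": time; "qpos": joint angles; "qd": joint speeds; "effort": joint torques, N m; "tcp_pos": TCP position; "eef_rot": TCP orientation; "force": force on the tool from outside, world axes, zero at the start; "wrist_torque": the same for the moment, N m; "finger_gap": opening from 0.0 (shut) to 1.0 (fully open); "grip_force": force on a finger pad.
Only numpy, scipy, OpenCV 4.12 (cv2) and the standard library are available. Lean on these libraries where they do the work, as an engineer would, in place of code of your own. Each camera call takes 0.05 s, during which the arm holds its last target. There are 200 camera calls.

## Working session

There is one attempt and no reset: what is moved stays moved. The work goes in short steps, Python scripts to look and compute and a shell command to move; the robot and the scene stay as the last step left them, time stands still between calls to the robot, and variables do not carry over. Pictures are saved under pics/ and viewed, at most 10 in all, crops included, and the job is handed in when it is done.

```bash
mkdir -p pics; ls; python3 - <<'E'
from station import bot
import cv2,numpy as np
for n in("top","side"):
    im,d=bot.read_camera(n); cv2.imwrite(f"pics/{n}0.png",im[:,:,::-1]); np.savez(f"{n}0.npz",im=im,d=d)
    m=bot.camera_model(n); print(n,m)
o=bot.get_obs(); print(o['clock'],o['tcp_pos'],o['eef_rot'],o['force'])
E
```

```text
pics
top {'mtx': array([[490.86109916,   0.        , 261.74776438],
       [  0.        , 490.86109916, 190.18955099],
       [  0.        ,   0.        ,   1.        ]]), 'xyz': array([ 235.53931036, -165.17704432, 1562.29538844]), 'attitude': array([[ 0.03550107,  0.97657552, -0.21222614],
       [-0.99935642,  0.03578326, -0.00251225],
       [ 0.00514074,  0.21217874,  0.97721735]])}
side {'mtx': array([[468.06993948,   0.        , 260.94380563],
       [  0.        , 468.06993948, 191.43040854],
       [  0.        ,   0.        ,   1.        ]]), 'xyz': array([ 116.16552832,  727.40613467, 1000.68479714]), 'attitude': array([[-0.89986698,  0.29643362, -0.31994769],
       [-0.43615189, -0.61712855,  0.65492281],
       [-0.00330771,  0.7288892 ,  0.68462369]])}
0.1 [ 282.38262685 -612.82401586  403.78884293] [[ 9.08199973e-01  4.18535660e-01 -8.42533734e-04]
 [ 4.18536482e-01 -9.08198789e-01  1.47432047e-03]
 [-1.48132425e-04 -1.69160892e-03 -9.99998558e-01]] [ 0.04315914  0.31113222 -0.05695861]
```

View pics/top0.png

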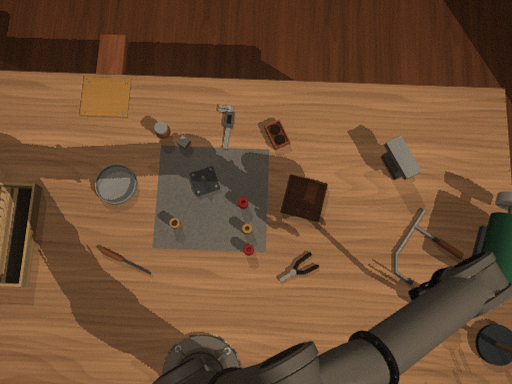

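View pics/side0.png

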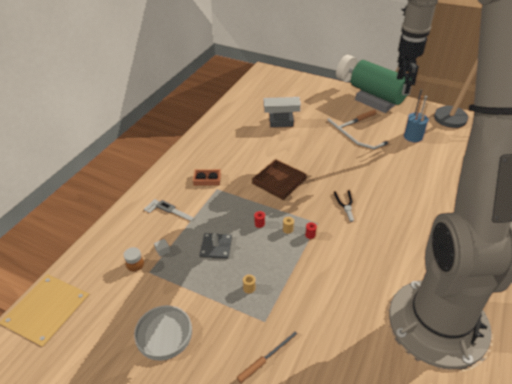

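The top view shows brass ferrules at about (174,223) and (247,228), with red look-alikes at (243,203) and (249,250). The gauge is at (205,181), the tray at (304,198) and the pan at (116,184). The side view agrees.

```bash
cat > h.py <<'E'
import numpy as np,cv2
from station import bot
def ray(m,uv,z):
    """world point at height z seen at pixel uv"""
    K=m['mtx'];u,v=uv
    c=np.array([(u-K[0,2])/K[0,0],-(v-K[1,2])/K[1,1],-1.])
    d=m['attitude']@c
    return m['xyz']+d*(z-m['xyz'][2])/d[2]
def cloud(m,d):
    K=m['mtx'];v,u=np.mgrid[:d.shape[0],:d.shape[1]]
    c=np.stack([(u-K[0,2])/K[0,0]*d,-(v-K[1,2])/K[1,1]*d,-d],-1)
    return c@m['attitude'].T+m['xyz']
E
python3 - <<'E'
from h import *
for n in("top","side"):
    f=np.load(f"{n}0.npz");im,d=f['im'],f['d'];m=bot.camera_model(n);P=cloud(m,d)
    hsv=cv2.cvtColor(im,cv2.COLOR_RGB2HSV)
    boxes={'top':{'fA':(174,223,10),'fB':(247,228,10),'r1':(243,203,8),'r2':(249,250,8),'gauge':(205,181,18),'tray':(304,198,30),'pan':(116,184,26)},
     'side':{'fA':(249,284,14),'fB':(288,225,12),'gauge':(216,244,22),'tray':(279,179,32),'pan':(163,332,36)}}[n]
    for k,(u,v,r) in boxes.items():
        s=np.s_[v-r:v+r+1,u-r:u+r+1];p=P[s].reshape(-1,3)
        lo={'f':34,'r':34,'g':8,'t':18,'p':17}[k[0]]
        q=p[(p[:,2]>lo)&(p[:,2]<75)]
        (c,sz,a)=cv2.minAreaRect(q[:,:2].astype(np.float32)) if len(q)>3 else ((0,0),0,0)
        print(n,k,len(q),np.round(c),np.round(sz),round(a),'med',np.round(np.median(q,0)),q[:,2].max().round())
E
```

```text
top fA 54 [453. 110.] [29. 31.] 1 med [453. 110.  39.] 46.0
top fB 57 [ 442. -118.] [29. 28.] 3 med [ 443. -117.   40.] 46.0
top r1 59 [ 526. -102.] [26. 29.] 8 med [ 526. -101.   40.] 47.0
top r2 64 [ 377. -127.] [28. 28.] 2 med [ 376. -126.   40.] 46.0
top gauge 503 [599.  23.] [117. 107.] 2 med [594.  25.  13.] 60.0
top tray 311 [ 552. -296.] [126. 127.] 78 med [ 550. -300.   24.] 32.0
top pan 175 [575. 312.] [130. 131.] 3 med [578. 315.  22.] 34.0
side fA 91 [454. 112.] [30. 31.] 26 med [452. 113.  40.] 45.0
side fB 82 [ 445. -116.] [33. 31.] 80 med [ 444. -114.   40.] 46.0
side gauge 677 [596.  35.] [80. 97.] 21 med [594.  34.  13.] 60.0
side tray 368 [ 564. -241.] [240. 128.] 78 med [ 551. -290.   24.] 44.0
side pan 399 [576. 314.] [131. 131.] 79 med [574. 318.  22.] 29.0
```

```bash
python3 -m inch '[{"rot":[0,0,-0.21],"translation":[0.27,0.83,-0.13],"gripper":0.8},{"rot":[0,0,-0.21],"translation":[0.27,0.83,-0.13],"gripper":0.8},{"rot":[0,0,-0.21],"translation":[0.27,0.83,-0.13],"gripper":0.8},{"rot":[0,0,-0.21],"translation":[0.27,0.83,-0.13],"gripper":0.8},{"rot":[0,0,-0.21],"translation":[0.27,0.83,-0.13],"gripper":0.8},{"rot":[0,0,-0.21],"translation":[0.27,0.83,-0.13],"gripper":0.8},{"rot":[0,0,-0.21],"translation":[0.27,0.83,-0.13],"gripper":0.8},{"rot":[0,0,-0.21],"translation":[0.27,0.83,-0.13],"gripper":0.8},{"rot":[0,0,-0.21],"translation":[0.27,0.83,-0.13],"gripper":0.8},{"rot":[0,0,-0.21],"translation":[0.27,0.83,-0.13],"gripper":0.8},{"rot":[0,0,-0.21],"translation":[0.27,0.83,-0.13],"gripper":0.8},{"rot":[0,0,-0.21],"translation":[0.27,0.83,-0.13],"gripper":0.8},{"rot":[0,0,0],"translation":[0,0,0],"gripper":0.8},{"rot":[0,0,0],"translation":[0,0,0],"gripper":0.8}]'
cat > look.py <<'E'
import sys
from h import *
n=sys.argv[1];m=bot.camera_model("wrist");im,d=bot.read_camera("wrist")
cv2.imwrite(f"pics/{n}.png",im[:,:,::-1]);np.savez(n+".npz",im=im,d=d,**m)
o=bot.get_obs();print(o['clock'],o['tcp_pos'],m['xyz'],m['attitude'].round(3),m['mtx'][0])
E
python3 look.py w1
```

```text
clock: 1.5
tcp_pos: [444.6, -114.2, 326.4]
eef_rot: [[0.985, 0.17, -0.001], [0.17, -0.985, 0.0], [-0.001, -0.0, -1.0]]
force: [-0.1, -0.2, 0.3]
finger_gap: 0.801
grip_force: 0.0
1.55 [ 444.23457109 -115.47299033  326.51988478] [ 512.52244851 -103.8247256   295.46622611] [[ 0.17   0.949  0.267]
 [-0.985  0.163  0.046]
 [ 0.    -0.271  0.962]] [343.17216262   0.         248.57001627]
```

View pics/w1.png

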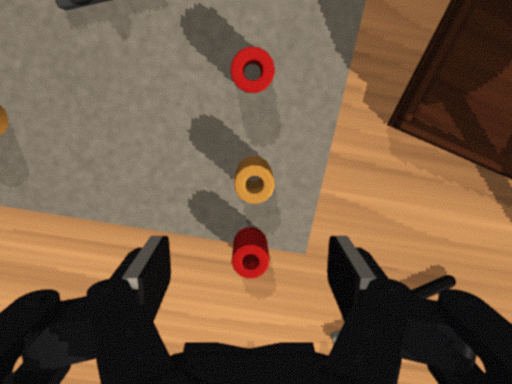

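The wrist view shows the brass ferrule's top ring at (255,183), between the red ones at (252,70) and (251,260).

```bash
cat > ring.py <<'E'
import sys
from h import *
def ring(n,u,v,r=40):
    """ferrule top centre (z=zt) near u,v from depth-selected top face + outer ellipse"""
    f=dict(np.load(n+".npz"));P=cloud(f,f['d'])
    B=np.zeros(f['d'].shape,bool);B[max(v-r,0):v+r,max(u-r,0):u+r]=1
    return f,P,B
if __name__=="__main__":
    n=sys.argv[1];u,v=int(sys.argv[2]),int(sys.argv[3]);zl,zh,zt=map(float,sys.argv[4:7]);r=int(sys.argv[7])
    f,P,B=ring(n,u,v,r)
    M=(B&(P[...,2]>zl)&(P[...,2]<zh)).astype(np.uint8)
    c=max(cv2.findContours(M,cv2.RETR_EXTERNAL,cv2.CHAIN_APPROX_NONE)[0],key=len)
    (x,y),s,a=cv2.fitEllipse(c);w=np.array([ray(f,p[0],zt) for p in c])
    (X,Y),R=cv2.minEnclosingCircle(w[:,:2].astype(np.float32))
    print("ellipse",(x,y),s,"->",ray(f,(x,y),zt).round(1),"circ",round(X,1),round(Y,1),round(R,1),"z med",np.median(P[...,2][M>0]).round(1))
E
python3 ring.py w1 255 183 37 44 40 28
```

```text
ellipse (253.7238311767578, 183.34982299804688) (38.49427795410156, 39.51180648803711) -> [ 445.5 -119.5   40. ] circ 445.2 -119.6 15.8 z med 39.7
```

```bash
python3 -m inch '[{"rot":[0,0,0],"translation":[0.02,-0.09,-0.5],"gripper":0.8},{"rot":[0,0,0],"translation":[0,0,-0.6],"gripper":0.8},{"rot":[0,0,0],"translation":[0,0,-0.6],"gripper":0.8},{"rot":[0,0,0],"translation":[0,0,-0.6],"gripper":0.8},{"rot":[0,0,0],"translation":[0,0,-0.4],"gripper":0.8},{"rot":[0,0,0],"translation":[0,0,-0.2],"gripper":0.8},{"rot":[0,0,0],"translation":[0,0,0],"gripper":0.6},{"rot":[0,0,0],"translation":[0,0,0],"gripper":0.4},{"rot":[0,0,0],"translation":[0,0,0],"gripper":0.2},{"rot":[0,0,0],"translation":[0,0,0],"gripper":0},{"rot":[0,0,0],"translation":[0,0,0],"gripper":0},{"rot":[0,0,0],"translation":[0,0,0],"gripper":0},{"rot":[0,0,0],"translation":[0,0,0],"gripper":0},{"rot":[0,0,0],"translation":[0,0,0],"gripper":0}]' 40
```

```text
clock: 2.95
tcp_pos: [445.9, -119.9, 182.8]
eef_rot: [[0.986, 0.167, 0.002], [0.167, -0.986, -0.001], [0.002, 0.001, -1.0]]
force: [-1.7, -0.5, 7.5]
finger_gap: 0.355
grip_force: 40.5
```

```bash
python3 -m inch '[{"rot":[0,0,0],"translation":[0,0,0.4],"gripper":0},{"rot":[0,0,0],"translation":[0,0,0.7],"gripper":0},{"rot":[0,0,0],"translation":[0,0,0.7],"gripper":0},{"rot":[0,0,0],"translation":[0.2,0.4,0.4],"gripper":0},{"rot":[0,0,0],"translation":[0.3,0.6,0.2],"gripper":0},{"rot":[0,0,0],"translation":[0.3,0.7,0],"gripper":0},{"rot":[0,0,0],"translation":[0.3,0.6,0],"gripper":0},{"rot":[0,0,0],"translation":[0.2,0.4,0],"gripper":0},{"rot":[0,0,0],"translation":[0,0.1,0],"gripper":0},{"rot":[0,0,0],"translation":[0,0,0],"gripper":0},{"rot":[0,0,0],"translation":[0,0,0],"gripper":0}]'
python3 look.py w2
```

```text
clock: 4.05
tcp_pos: [509.8, 19.3, 301.6]
eef_rot: [[0.986, 0.166, -0.001], [0.166, -0.986, -0.001], [-0.001, 0.001, -1.0]]
force: [-0.1, -1.0, -1.6]
finger_gap: 0.356
grip_force: 40.3
4.1 [509.90312979  19.02571986 301.58192965] [577.88930511  29.38881681 270.60161349] [[ 0.166  0.949  0.267]
 [-0.986  0.159  0.046]
 [ 0.001 -0.271  0.962]] [343.17216262   0.         248.57001627]
```

View pics/w2.png

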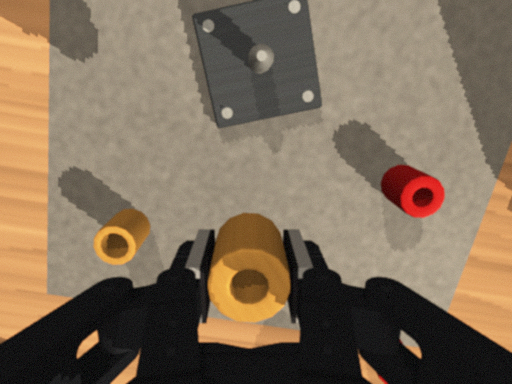

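Held ferrule's top ring is at about (249,287) and the pin tip at about (262,57) on its plate. The other ferrule is at (117,243).

```bash
python3 - <<'E'
from ring import *
f,P,B=ring("w2",250,270,60);im=f['im']
for zz in range(100,180,10): pass
z=P[...,2]
b=cv2.cvtColor(im,cv2.COLOR_RGB2HSV);br=(b[...,1]>120)&(b[...,0]>10)&(b[...,0]<30)&B
print("brass z pct",np.percentile(z[br],[1,5,25,50,75,95,99]).round(1))
# pin: depth
G=np.zeros_like(B);G[30:90,230:290]=1
for lo,hi in((25,45),(45,54),(54,62)):
    q=P[G&(z>lo)&(z<hi)];print(lo,hi,len(q),q.mean(0).round(1) if len(q) else '')
g=G&(cv2.cvtColor(im,cv2.COLOR_RGB2GRAY)>150);ys,xs=np.nonzero(g);print("bright tip",len(xs),xs.mean(),ys.mean(),ray(f,(xs.mean(),ys.mean()),57).round(1))
# plate square via its screws & depth edge
pl=((z>7)&(z<17)).astype(np.uint8);pl[135:]=0;pl[:,:180]=0;pl[:,335:]=0
c=max(cv2.findContours(pl,cv2.RETR_EXTERNAL,cv2.CHAIN_APPROX_NONE)[0],key=len)
w=np.array([ray(f,p[0],12)[:2] for p in c],np.float32);print("plate",cv2.minAreaRect(w))
# bolts
sc=((cv2.cvtColor(im,cv2.COLOR_RGB2GRAY)>170)).astype(np.uint8);n,_,s,ce=cv2.connectedComponentsWithStats(sc[:130,190:330])
for i in range(1,n):
    if s[i,4]>25: print("spot",ce[i]+[190,0],s[i,4],ray(f,ce[i]+[190,0],13).round(1))
E
cat > /dev/null; python3 ring.py w2 249 288 152 166 159 45
```

```text
brass z pct [ -0.7   0.2 142.4 157.1 158.5 159.3 160. ]
25 45 37 [592.1  26.5  34.5]
45 54 367 [598.1  25.2  50.1]
54 62 179 [598.5  25.2  56.2]
bright tip 139 263.33812949640287 56.611510791366904 [598.2  23.8  57. ]
plate ((598.4866333007812, 25.116912841796875), (79.35421752929688, 79.35570526123047), 20.976961135864258)
spot [294.04807692   6.15384615] 104 [637.5   7.7  13. ]
spot [261.74390244  55.53658537] 82 [602.9  23.8  13. ]
spot [307.53246753  95.74025974] 77 [581.5 -13.7  13. ]
spot [226.7972973  112.55405405] 74 [560.   42.2  13. ]
ellipse (249.17459106445312, 283.6575622558594) (85.57276916503906, 100.69126892089844) -> [510.7  17.7 159. ] circ 509.2 17.9 22.4 z med 158.3
```

```bash
cat > held.py <<'E'
import sys
from ring import *
n=sys.argv[1];zt=float(sys.argv[2])
f,P,B=ring(n,250,275,75);z=P[...,2]
b=cv2.cvtColor(f['im'],cv2.COLOR_RGB2HSV)
M=(B&(b[...,1]>110)&(b[...,0]>8)&(b[...,0]<32)&(z>zt-2.5)&(z<zt+3)).astype(np.uint8)
cs,_=cv2.findContours(M,cv2.RETR_CCOMP,cv2.CHAIN_APPROX_NONE)
for c in sorted(cs,key=len)[::-1][:3]:
    if len(c)<25: continue
    w=np.array([ray(f,p[0],zt)[:2] for p in c],np.float32);print(len(c),"world ellipse",np.round(cv2.fitEllipse(w)[0],1),np.round(cv2.fitEllipse(w)[1],1),"minrect",np.round(cv2.minAreaRect(w)[0],1),np.round(cv2.minAreaRect(w)[1],1))
cv2.imwrite("m.png",M*255)
E
python3 held.py w2 158.7
```

```text
248 world ellipse [510.   17.8] [30.8 31.4] minrect [510.1  17.9] [31.3 31.3]
115 world ellipse [510.2  17.9] [13.4 13.8] minrect [510.1  17.7] [13.7 14. ]
```

```bash
python3 -m inch '[{"rot":[0,0,0],"translation":[0.4,0.045,0],"gripper":0},{"rot":[0,0,0],"translation":[0.6,0.05,0],"gripper":0},{"rot":[0,0,0],"translation":[0.47,0.05,-0.2],"gripper":0},{"rot":[0,0,0],"translation":[0.3,0,-0.3],"gripper":0},{"rot":[0,0,0],"translation":[0,0,-0.3],"gripper":0},{"rot":[0,0,0],"translation":[0,0,0],"gripper":0},{"rot":[0,0,0],"translation":[0,0,0],"gripper":0}]'
python3 look.py w3; python3 held.py w3 117.5
python3 - <<'E'
from ring import *
f,P,B=ring("w3",250,275,75)
z=P[...,2];pl=((z>7)&(z<17)).astype(np.uint8)
ys,xs=np.nonzero(pl);print(len(xs),xs.min(),xs.max(),ys.min(),ys.max())
sc=((cv2.cvtColor(f['im'],cv2.COLOR_RGB2GRAY)>150)).astype(np.uint8);n,_,s,ce=cv2.connectedComponentsWithStats(sc)
for i in range(1,n):
    if 25<s[i,4]<300: print("spot",ce[i],s[i,4],ray(f,ce[i],13).round(1))
E
```

```text
clock: 4.8
tcp_pos: [597.9, 27.0, 261.3]
eef_rot: [[0.986, 0.166, -0.002], [0.166, -0.986, -0.001], [-0.002, 0.0, -1.0]]
force: [0.1, 0.3, -1.7]
finger_gap: 0.355
grip_force: 40.3
4.85 [598.25398347  27.20308957 261.95692413] [665.87771836  37.09131981 230.23321974] [[ 0.166  0.949  0.269]
 [-0.986  0.16   0.046]
 [ 0.001 -0.273  0.962]] [343.17216262   0.         248.57001627]
245 world ellipse [597.5  25.5] [31.1 32. ] minrect [597.7  25.5] [32.2 31. ]
104 world ellipse [597.7  25.5] [13.1 13.7] minrect [597.6  25.5] [13.4 13.8]
10329 97 398 0 367
spot [19.73333333  5.12      ] 75 [690.3 173.7  13. ]
spot [123.76470588  25.94117647] 34 [689.2 114.3  13. ]
spot [451.59375  86.09375] 32 [688.7 -84.3  13. ]
spot [286.35652174 143.91304348] 115 [637.5   7.8  13. ]
spot [ 68.23809524 174.79365079] 63 [594.1 143.9  13. ]
spot [ 66.41935484 196.87096774] 31 [578.7 144.7  13. ]
spot [ 87.31491713 211.88950276] 181 [570.4 130.6  13. ]
spot [133.35 212.35] 40 [575.2 100.1  13. ]
spot [302.16176471 229.29411765] 68 [582.  -14.3  13. ]
spot [127.33333333 231.38095238] 63 [560.7 103.1  13. ]
sp
[... 415 characters left out ...]
8889] 27 [543.4  94.7  13. ]
spot [ 52.82936508 276.88095238] 252 [517.  152.8  13. ]
spot [118.1942446  267.23021583] 139 [532.4 107.5  13. ]
spot [ 45.44444444 263.07407407] 27 [527.2 158.   13. ]
spot [ 92.79738562 274.62745098] 153 [523.5 124.9  13. ]
spot [195.92682927 272.12195122] 41 [537.6  53.1  13. ]
spot [ 70.67582418 284.17582418] 182 [513.2 140.1  13. ]
spot [217.84375 323.59375] 64 [498.   31.7  13. ]
spot [205.45652174 335.30434783] 46 [486.3  39.4  13. ]
spot [229.18811881 335.52475248] 101 [489.   21.8  13. ]
spot [237.80769231 342.84615385] 26 [483.6  14.4  13. ]
spot [ 82.18421053 349.78947368] 38 [457.8 130.   13. ]
spot [370.66382979 373.82553191] 235 [472.3 -92.   13. ]
```

```bash
python3 -m inch '[{"rot":[0,0,0],"translation":[0.017,-0.01,-0.1],"gripper":0},{"rot":[0,0,0],"translation":[0,0,-0.2],"gripper":0},{"rot":[0,0,0],"translation":[0,0,-0.15],"gripper":0},{"rot":[0,0,0],"translation":[0,0,-0.05],"gripper":0},{"rot":[0,0,0],"translation":[0,0,0],"gripper":0},{"rot":[0,0,0],"translation":[0,0,0],"gripper":0}]'; python3 -m inch '[{"rot":[0,0,0],"translation":[0,0,-0.03],"gripper":0},{"rot":[0,0,0],"translation":[0,0,-0.03],"gripper":0},{"rot":[0,0,0],"translation":[0,0,0],"gripper":0}]'
```

```text
clock: 5.45
tcp_pos: [599.9, 27.2, 236.7]
eef_rot: [[0.986, 0.167, 0.0], [0.167, -0.986, 0.0], [0.0, -0.0, -1.0]]
force: [0.4, 0.8, -2.2]
finger_gap: 0.353
grip_force: 40.3
clock: 5.75
tcp_pos: [599.8, 27.2, 233.6]
eef_rot: [[0.986, 0.167, -0.0], [0.167, -0.986, -0.0], [-0.0, 0.0, -1.0]]
force: [0.2, 0.9, -2.4]
finger_gap: 0.355
grip_force: 40.3
```

```bash
python3 -m inch '[{"rot":[0,0,0],"translation":[0,0,-0.02],"gripper":0},{"rot":[0,0,0],"translation":[0,0,-0.02],"gripper":0},{"rot":[0,0,0],"translation":[0,0,0],"gripper":0}]'
```

```text
clock: 6.05
tcp_pos: [599.8, 27.0, 231.7]
eef_rot: [[0.986, 0.167, -0.0], [0.167, -0.986, -0.0], [-0.0, 0.0, -1.0]]
force: [-0.6, -0.6, -0.9]
finger_gap: 0.357
grip_force: 40.5
```

```bash
python3 -m inch '[{"rot":[0,0,0],"translation":[0,0,-0.01],"gripper":0},{"rot":[0,0,0],"translation":[0,0,-0.01],"gripper":0},{"rot":[0,0,0],"translation":[0,0,0],"gripper":0}]'
```

```text
clock: 6.35
tcp_pos: [599.9, 27.0, 231.1]
eef_rot: [[0.986, 0.167, 0.0], [0.167, -0.986, -0.0], [0.0, 0.0, -1.0]]
force: [-2.9, -1.6, 3.6]
finger_gap: 0.355
grip_force: 41.0
```

```bash
python3 -m inch '[{"rot":[0,0,0],"translation":[0,0,-0.02],"gripper":0},{"rot":[0,0,0],"translation":[0,0,0],"gripper":0}]'
```

```text
clock: 6.55
tcp_pos: [600.0, 27.0, 230.7]
eef_rot: [[0.986, 0.167, 0.0], [0.167, -0.986, -0.0], [0.0, 0.001, -1.0]]
force: [-4.1, -2.1, 10.2]
finger_gap: 0.355
grip_force: 41.7
```

The ferrule stopped at about 8–9 mm on the taper, with contact force around 10 N and the TCP at 230.7. That one belongs in the pan.

```bash
python3 -m inch '[{"rot":[0,0,0],"translation":[0,0,0.3],"gripper":0},{"rot":[0,0,0],"translation":[0,0,0.5],"gripper":0},{"rot":[0,0,0],"translation":[0,0,0.4],"gripper":0},{"rot":[0,0,0],"translation":[-0.06,0.46,0.1],"gripper":0},{"rot":[0,0,0],"translation":[-0.06,0.7,0],"gripper":0},{"rot":[0,0,0],"translation":[-0.06,0.8,0],"gripper":0},{"rot":[0,0,0],"translation":[-0.06,0.8,0],"gripper":0},{"rot":[0,0,0],"translation":[-0.06,0.8,0],"gripper":0},{"rot":[0,0,0],"translation":[-0.06,0.8,0],"gripper":0},{"rot":[0,0,0],"translation":[-0.06,0.7,0],"gripper":0},{"rot":[0,0,0],"translation":[-0.04,0.5,0],"gripper":0},{"rot":[0,0,0],"translation":[0,0.2,0],"gripper":0},{"rot":[0,0,0],"translation":[0,0,-0.4],"gripper":0},{"rot":[0,0,0],"translation":[0,0,-0.6],"gripper":0},{"rot":[0,0,0],"translation":[0,0,-0.5],"gripper":0},{"rot":[0,0,0],"translation":[0,0,-0.3],"gripper":0},{"rot":[0,0,0],"translation":[0,0,-0.1],"gripper":0},{"rot":[0,0,0],"translation":[0,0,0],"gripper":0},{"rot":[0,0,0],"translation":[0,0,0],"gripper":0}]'; python3 look.py w4; python3 held.py w4 57
```

```text
clock: 8.45
tcp_pos: [577.5, 315.4, 201.0]
eef_rot: [[0.986, 0.167, 0.002], [0.167, -0.986, 0.001], [0.002, -0.001, -1.0]]
force: [0.4, 0.1, -2.5]
finger_gap: 0.354
grip_force: 40.4
8.5 [577.51778292 315.468606   201.19935981] [645.6060772  325.56588216 170.22818473] [[ 0.167  0.95   0.265]
 [-0.986  0.16   0.045]
 [-0.    -0.269  0.963]] [343.17216262   0.         248.57001627]
249 world ellipse [577.6 314.1] [31.2 32.1] minrect [577.8 314.1] [32.2 31.1]
98 world ellipse [577.9 314.1] [12.8 13.7] minrect [577.8 314.1] [13.  13.8]
```

View pics/w4.png

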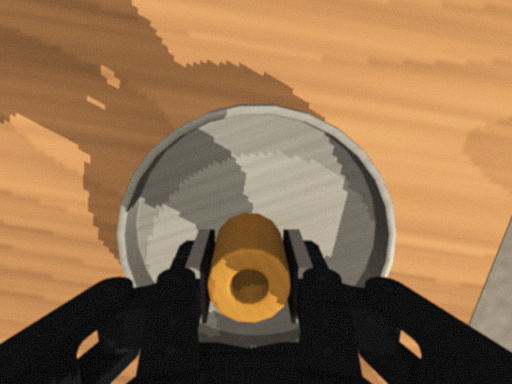

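The ferrule, with its top at (249,286), hangs centred inside the pan.

```bash
python3 -m inch '[{"rot":[0,0,0],"translation":[0,0,-0.12],"gripper":0},{"rot":[0,0,0],"translation":[0,0,-0.08],"gripper":0},{"rot":[0,0,0],"translation":[0,0,-0.03],"gripper":0},{"rot":[0,0,0],"translation":[0,0,-0.02],"gripper":0},{"rot":[0,0,0],"translation":[0,0,0],"gripper":0}]'
```

```text
clock: 9.0
tcp_pos: [576.7, 315.1, 187.9]
eef_rot: [[0.986, 0.167, -0.0], [0.167, -0.986, -0.001], [-0.001, 0.001, -1.0]]
force: [-1.6, -2.9, 5.3]
finger_gap: 0.362
grip_force: 41.2
```

```bash
python3 -m inch '[{"rot":[0,0,0],"translation":[0,0,0],"gripper":0.45},{"rot":[0,0,0],"translation":[0,0,0],"gripper":0.6},{"rot":[0,0,0],"translation":[0,0,0],"gripper":0.6},{"rot":[0,0,0],"translation":[0,0,0],"gripper":0.6},{"rot":[0,0,0],"translation":[0,0,0.2],"gripper":0.6},{"rot":[0,0,0],"translation":[0,0,0.6],"gripper":0.6},{"rot":[0,0,0],"translation":[0,0,0.8],"gripper":0.6},{"rot":[0,0,0],"translation":[0,0,0.8],"gripper":0.6},{"rot":[0,0,0],"translation":[0,0,0.4],"gripper":0.6},{"rot":[0,0,0],"translation":[0,0,0],"gripper":0.6}]'; python3 look.py w5; python3 -m inch '[{"rot":[0,0,0],"translation":[-0.3,-0.5,0],"gripper":0.8},{"rot":[0,0,0],"translation":[-0.4,-0.7,0],"gripper":0.8},{"rot":[0,0,0],"translation":[-0.5,-0.8,0],"gripper":0.8},{"rot":[0,0,0],"translation":[-0.5,-0.8,0],"gripper":0.8},{"rot":[0,0,0],"translation":[-0.4,-0.7,0],"gripper":0.8},{"rot":[0,0,0],"translation":[-0.3,-0.5,0],"gripper":0.8},{"rot":[0,0,0],"translation":[-0.06,-0.08,0],"gripper":0.8},{"rot":[0,0,0],"translation":[0,0,0],"gripper":0.8},{"rot":[0,0,0],"translation":[0,0,0],"gripper":0.8}]'; python3 look.py w6; python3 -c "
import cv2,numpy as np
cv2.imwrite('pics/w56.png',cv2.resize(np.hstack([cv2.imread('pics/w5.png'),cv2.imread('pics/w6.png')]),(800,300)))"; python3 ring.py w6 255 183 37 44 40 28
```

```text
clock: 10.0
tcp_pos: [577.9, 315.9, 332.2]
eef_rot: [[0.986, 0.167, 0.007], [0.167, -0.986, 0.004], [0.007, -0.003, -1.0]]
force: [-0.0, 0.8, -0.3]
finger_gap: 0.602
grip_force: 0.0
10.05 [577.23071708 315.4662114  329.65723199] [646.09764937 326.2695374  301.7873562 ] [[ 0.167  0.951  0.26 ]
 [-0.986  0.161  0.042]
 [-0.002 -0.264  0.965]] [343.17216262   0.         248.57001627]
clock: 10.95
tcp_pos: [454.3, 112.2, 327.0]
eef_rot: [[0.986, 0.168, 0.0], [0.168, -0.986, 0.001], [0.0, -0.001, -1.0]]
force: [-0.6, 0.1, 0.3]
finger_gap: 0.801
grip_force: 0.0
11.0 [454.38838333 112.42429691 327.0819752 ] [522.30159647 122.44858335 296.16609259] [[ 0.168  0.949  0.266]
 [-0.986  0.162  0.045]
 [ 0.    -0.27   0.963]] [343.17216262   0.         248.57001627]
ellipse (251.47314453125, 184.12750244140625) (38.41298294067383, 39.32438659667969) -> [454.4 108.6  40. ] circ 454.3 108.4 15.8 z med 39.7
```

View pics/w56.png

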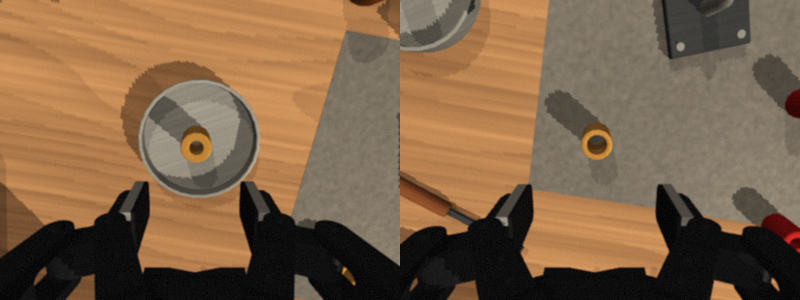

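The ferrule in the pan stands upright, at (197,147) in the left half. The second ferrule is at (597,143) in the right half, clear of the file.

```bash
python3 -m inch '[{"rot":[0,0,0],"translation":[0,-0.05,-0.5],"gripper":0.8},{"rot":[0,0,0],"translation":[0,0,-0.6],"gripper":0.8},{"rot":[0,0,0],"translation":[0,0,-0.6],"gripper":0.8},{"rot":[0,0,0],"translation":[0,0,-0.6],"gripper":0.8},{"rot":[0,0,0],"translation":[0,0,-0.4],"gripper":0.8},{"rot":[0,0,0],"translation":[0,0,-0.2],"gripper":0.8},{"rot":[0,0,0],"translation":[0,0,0],"gripper":0.6},{"rot":[0,0,0],"translation":[0,0,0],"gripper":0.4},{"rot":[0,0,0],"translation":[0,0,0],"gripper":0.2},{"rot":[0,0,0],"translation":[0,0,0],"gripper":0},{"rot":[0,0,0],"translation":[0,0,0],"gripper":0},{"rot":[0,0,0],"translation":[0,0,0],"gripper":0},{"rot":[0,0,0],"translation":[0,0,0],"gripper":0},{"rot":[0,0,0],"translation":[0,0,0],"gripper":0}]' 40
python3 -m inch '[{"rot":[0,0,0],"translation":[0,0,0.4],"gripper":0},{"rot":[0,0,0],"translation":[0,0,0.7],"gripper":0},{"rot":[0,0,0],"translation":[0,0,0.7],"gripper":0},{"rot":[0,0,0],"translation":[0.3,-0.2,0.4],"gripper":0},{"rot":[0,0,0],"translation":[0.6,-0.4,0],"gripper":0},{"rot":[0,0,0],"translation":[0.8,-0.5,0],"gripper":0},{"rot":[0,0,0],"translation":[0.7,-0.4,0],"gripper":0},{"rot":[0,0,0],"translation":[0.5,-0.16,-0.2],"gripper":0},{"rot":[0,0,0],"translation":[0,0,-0.4],"gripper":0},{"rot":[0,0,0],"translation":[0,0,0],"gripper":0},{"rot":[0,0,0],"translation":[0,0,0],"gripper":0}]'; python3 look.py w7; python3 held.py w7 116.5
```

```text
clock: 12.4
tcp_pos: [454.4, 109.0, 183.2]
eef_rot: [[0.986, 0.167, 0.002], [0.167, -0.986, 0.001], [0.002, -0.0, -1.0]]
force: [-1.0, 1.1, 6.7]
finger_gap: 0.358
grip_force: 40.2
clock: 13.5
tcp_pos: [598.1, 25.8, 262.0]
eef_rot: [[0.986, 0.167, -0.002], [0.167, -0.986, -0.0], [-0.002, -0.0, -1.0]]
force: [-0.5, -0.1, -1.6]
finger_gap: 0.352
grip_force: 39.9
13.55 [598.36790008  26.05293295 262.65763776] [666.07636592  36.06667497 230.93601218] [[ 0.167  0.949  0.268]
 [-0.986  0.161  0.046]
 [ 0.    -0.272  0.962]] [343.17216262   0.         248.57001627]
258 world ellipse [596.9  24.3] [31.4 33.1] minrect [597.1  24.4] [33.1 31.2]
141 world ellipse [597.4  24.4] [17.8 19.4] minrect [597.4  24.3] [19.2 18.3]
```

```bash
python3 held.py w7 119;python3 held.py w3 118.7; python3 - <<'E'
from ring import *
f,P,B=ring("w7",250,275,75)
b=cv2.cvtColor(f['im'],cv2.COLOR_RGB2HSV);q=P[...,2][B&(b[...,1]>110)&(b[...,0]>8)&(b[...,0]<32)]
h,e=np.histogram(q,np.arange(100,126));print(h,e[:-1][h.argmax()])
for uv in((286.4,143.9),(302.2,229.3)):pass
sc=((cv2.cvtColor(f['im'],cv2.COLOR_RGB2GRAY)>150)).astype(np.uint8);n,_,s,ce=cv2.connectedComponentsWithStats(sc)
for i in range(1,n):
    if 40<s[i,4]<150 and ce[i][0]>270 and ce[i][1]<260: print("spot",ce[i],s[i,4],ray(f,ce[i],13).round(1))
E
```

```text
255 world ellipse [597.8  24.4] [30.8 30.9] minrect [598.1  24.4] [31.2 31. ]
161 world ellipse [598.   24.5] [19.3 19.6] minrect [597.9  24.6] [20.  19.7]
253 world ellipse [597.9  25.6] [30.7 31. ] minrect [598.   25.7] [30.9 31.4]
114 world ellipse [598.1  25.7] [13.7 13.9] minrect [597.9  25.8] [14.1 14. ]
[ 128  125  131  131  141  123  138  165  143  142  162  143  195  138
  184  177  281  838 1665  421   22   11    4    2    0] 118
spot [284.62931034 143.9137931 ] 116 [637.5   7.8  13. ]
spot [300.79032258 228.69354839] 62 [582.3 -14.4  13. ]
```

```bash
python3 -m inch '[{"rot":[0,0,0],"translation":[0.006,0.008,-0.1],"gripper":0},{"rot":[0,0,0],"translation":[0,0,-0.2],"gripper":0},{"rot":[0,0,0],"translation":[0,0,-0.15],"gripper":0},{"rot":[0,0,0],"translation":[0,0,-0.05],"gripper":0},{"rot":[0,0,0],"translation":[0,0,-0.05],"gripper":0},{"rot":[0,0,0],"translation":[0,0,-0.05],"gripper":0},{"rot":[0,0,0],"translation":[0,0,-0.05],"gripper":0},{"rot":[0,0,0],"translation":[0,0,-0.05],"gripper":0},{"rot":[0,0,0],"translation":[0,0,-0.05],"gripper":0},{"rot":[0,0,0],"translation":[0,0,0],"gripper":0}]'
```

```text
clock: 14.55
tcp_pos: [599.0, 26.1, 224.4]
eef_rot: [[0.986, 0.167, -0.001], [0.167, -0.986, -0.0], [-0.001, -0.0, -1.0]]
force: [-0.1, 0.3, -1.5]
finger_gap: 0.353
grip_force: 40.0
```

```bash
python3 -m inch '[{"rot":[0,0,0],"translation":[0,0,-0.1],"gripper":0},{"rot":[0,0,0],"translation":[0,0,-0.1],"gripper":0},{"rot":[0,0,0],"translation":[0,0,-0.1],"gripper":0},{"rot":[0,0,0],"translation":[0,0,-0.1],"gripper":0},{"rot":[0,0,0],"translation":[0,0,-0.08],"gripper":0},{"rot":[0,0,0],"translation":[0,0,-0.04],"gripper":0},{"rot":[0,0,0],"translation":[0,0,-0.03],"gripper":0},{"rot":[0,0,0],"translation":[0,0,0],"gripper":0}]'; python3 -m inch '[{"rot":[0,0,0],"translation":[0,0,-0.02],"gripper":0},{"rot":[0,0,0],"translation":[0,0,0],"gripper":0}]'
```

```text
clock: 15.35
tcp_pos: [599.1, 26.1, 197.1]
eef_rot: [[0.986, 0.167, -0.0], [0.167, -0.986, -0.0], [-0.0, -0.0, -1.0]]
force: [0.4, -0.4, -1.7]
finger_gap: 0.355
grip_force: 40.0
clock: 15.55
tcp_pos: [599.2, 26.1, 196.3]
eef_rot: [[0.986, 0.167, 0.0], [0.167, -0.986, -0.0], [0.0, 0.0, -1.0]]
force: [-0.2, 0.3, -1.8]
finger_gap: 0.346
grip_force: 40.0
```

```bash
python3 -m inch '[{"rot":[0,0,0],"translation":[0,0,-0.02],"gripper":0},{"rot":[0,0,0],"translation":[0,0,-0.01],"gripper":0},{"rot":[0,0,0],"translation":[0,0,0],"gripper":0}]'
```

```text
clock: 15.85
tcp_pos: [599.3, 26.1, 195.3]
eef_rot: [[0.986, 0.167, 0.0], [0.167, -0.986, -0.0], [0.0, 0.0, -1.0]]
force: [-1.1, -0.5, 5.1]
finger_gap: 0.355
grip_force: 40.6
```

```bash
python3 -m inch '[{"rot":[0,0,0],"translation":[0,0,-0.015],"gripper":0},{"rot":[0,0,0],"translation":[0,0,0],"gripper":0}]'
```

```text
clock: 16.05
tcp_pos: [599.3, 26.1, 195.2]
eef_rot: [[0.986, 0.167, 0.0], [0.167, -0.986, -0.0], [0.0, 0.0, -1.0]]
force: [-4.6, -0.2, 12.5]
finger_gap: 0.352
grip_force: 41.5
```

It bottomed on the base plate (TCP 195.2, contact force about 12 N), so this one fits and goes in the tray.

```bash
python3 -m inch '[{"rot":[0,0,0],"translation":[0,0,0.2],"gripper":0},{"rot":[0,0,0],"translation":[0,0,0.4],"gripper":0},{"rot":[0,0,0],"translation":[0,0,0.6],"gripper":0},{"rot":[0,0,0],"translation":[0,0,0.5],"gripper":0},{"rot":[0,0,0],"translation":[0,0,0.25],"gripper":0},{"rot":[0,0,0],"translation":[-0.05,-0.4,0],"gripper":0},{"rot":[0,0,0],"translation":[-0.1,-0.7,0],"gripper":0},{"rot":[0,0,0],"translation":[-0.15,-0.9,0],"gripper":0},{"rot":[0,0,0],"translation":[-0.15,-0.9,0],"gripper":0},{"rot":[0,0,0],"translation":[-0.15,-0.9,0],"gripper":0},{"rot":[0,0,0],"translation":[-0.15,-0.9,0],"gripper":0},{"rot":[0,0,0],"translation":[-0.1,-0.8,0],"gripper":0},{"rot":[0,0,0],"translation":[-0.1,-0.6,0],"gripper":0},{"rot":[0,0,0],"translation":[0,-0.34,0],"gripper":0},{"rot":[0,0,0],"translation":[0,0,-0.4],"gripper":0},{"rot":[0,0,0],"translation":[0,0,-0.6],"gripper":0},{"rot":[0,0,0],"translation":[0,0,-0.5],"gripper":0},{"rot":[0,0,0],"translation":[0,0,-0.2],"gripper":0},{"rot":[0,0,0],"translation":[0,0,0],"gripper":0},{"rot":[0,0,0],"translation":[0,0,0],"gripper":0}]'; python3 look.py w8; python3 held.py w8 60
```

```text
clock: 18.05
tcp_pos: [552.4, -295.6, 207.2]
eef_rot: [[0.986, 0.168, 0.001], [0.168, -0.986, -0.0], [0.001, 0.0, -1.0]]
force: [-0.4, -0.1, -1.2]
finger_gap: 0.353
grip_force: 40.1
18.1 [ 552.47897082 -295.83468503  207.73395176] [ 620.43954396 -285.34585459  176.40087667] [[ 0.168  0.949  0.266]
 [-0.986  0.161  0.046]
 [ 0.001 -0.269  0.963]] [343.17216262   0.         248.57001627]
316 world ellipse [ 545.9 -297.9] [34.  41.7] minrect [ 560.3 -295.5] [16.  30.8]
206 world ellipse [ 552.2 -296.7] [20.6 25.2] minrect [ 545.6 -297.8] [13.8 22.1]
```

View pics/w8.png

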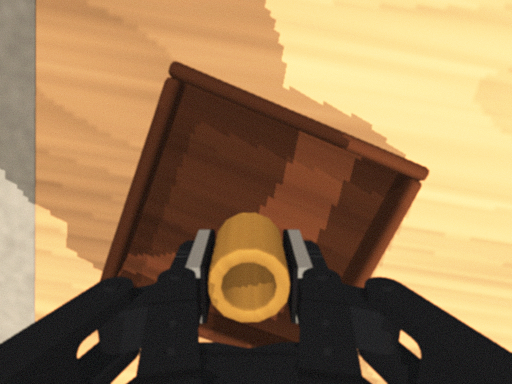

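The ferrule, with its top at (249,286), hangs well inside the tray.

```bash
python3 -m inch '[{"rot":[0,0,0],"translation":[0,0,-0.12],"gripper":0},{"rot":[0,0,0],"translation":[0,0,-0.12],"gripper":0},{"rot":[0,0,0],"translation":[0,0,-0.06],"gripper":0},{"rot":[0,0,0],"translation":[0,0,-0.03],"gripper":0},{"rot":[0,0,0],"translation":[0,0,-0.015],"gripper":0},{"rot":[0,0,0],"translation":[0,0,0],"gripper":0}]'
```

```text
clock: 18.7
tcp_pos: [551.5, -295.8, 190.3]
eef_rot: [[0.986, 0.167, -0.001], [0.167, -0.986, 0.0], [-0.001, -0.0, -1.0]]
force: [-4.0, 1.9, 10.2]
finger_gap: 0.356
grip_force: 41.4
```

```bash
python3 -m inch '[{"rot":[0,0,0],"translation":[0,0,0],"gripper":0.45},{"rot":[0,0,0],"translation":[0,0,0],"gripper":0.6},{"rot":[0,0,0],"translation":[0,0,0],"gripper":0.6},{"rot":[0,0,0],"translation":[0,0,0],"gripper":0.6},{"rot":[0,0,0],"translation":[0,0,0.2],"gripper":0.6},{"rot":[0,0,0],"translation":[0,0,0.6],"gripper":0.6},{"rot":[0,0,0],"translation":[0,0,0.8],"gripper":0.6},{"rot":[0,0,0],"translation":[0,0,0.8],"gripper":0.6},{"rot":[0,0,0],"translation":[0,0,0.4],"gripper":0.6},{"rot":[0,0,0],"translation":[0,0,0],"gripper":0.6},{"rot":[0,0,0],"translation":[0,0,0],"gripper":0.6}]'; python3 look.py w9; python3 -c "
from h import *
im,_=bot.read_camera('side')
cv2.imwrite('pics/end.png',cv2.resize(np.hstack([cv2.imread('pics/w9.png'),im[:,:,::-1]]),(800,300)))"
```

```text
clock: 19.8
tcp_pos: [551.5, -295.9, 329.8]
eef_rot: [[0.986, 0.167, 0.001], [0.167, -0.986, -0.0], [0.001, 0.001, -1.0]]
force: [0.3, 0.5, -0.2]
finger_gap: 0.602
grip_force: 0.0
19.85 [ 551.22246179 -295.73316547  328.70598057] [ 619.58584278 -285.69559693  298.96911452] [[ 0.167  0.949  0.266]
 [-0.986  0.16   0.046]
 [ 0.001 -0.27   0.963]] [343.17216262   0.         248.57001627]
```

View pics/end.png

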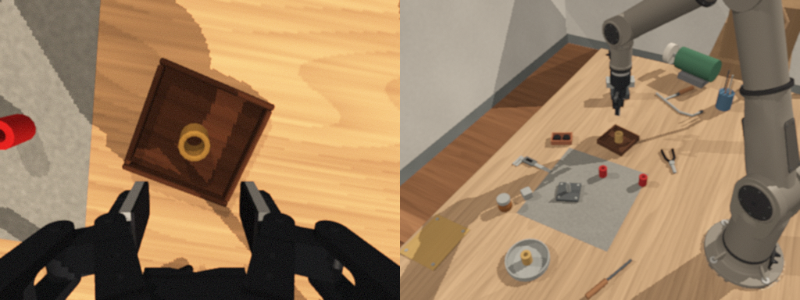

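Both ferrules stand upright: one in the tray at (194,143) in the left half, the other in the pan at (526,257) in the right half. The other tools look undisturbed.

```bash
python3 -c "
from station import bot
print(bot.finish_job())"
```

```text
the job is handed in; nothing more can be done
None
```

The job is done and handed in: the 14 mm bore ferrule stopped on the taper and stands upright in the round pan, the other went down to the base and stands upright in the square tray, and it took about 20 s of the 61 s.

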